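Find the loose bolt under the guard and hold its cap open

TASK

One of the three bolts on the drive housing has come loose. Slide the clear guard all the way back, then press down on each bolt head with the fingertips, one after another from left to right, to find the one that sinks. Then lift the hinged cap of that bolt well open, more than halfway, leave the other two caps shut throughout and the things around the housing where they are, and finish while still holding that cap up with the fingers.

Things in the scene. Friction and masses are not known exactly. Their poses are not given: they have to be found in the camera images.
- drive: fixed grey drive housing, 240 mm deep (its x, away from the robot) x 310 mm wide (its y) x 124 mm high over the two guard tracks, at y = +-145 to 155 mm; origin at the centre of its underside on the desk; deck 60 mm above the desk. The housing stands turned by a yaw of up to 0.2 rad. All offsets below are in its frame.
- guard (a joint): clear sliding guard over the front of the deck (104 x 292 x 5 mm, its top 117 mm above the desk), m: 0 = shut over the bolts, 0.12 = fully slid back (housing +x, away from the robot); starts between 0 and 0.015; stays where it is left; about 1.5 N to slide
- guard_knob (a point): centre of the grip part of the upright round black knob (20 mm diameter, 30 mm tall, its top 12 mm above this point) at the middle of the guard's front edge; at x = -102 mm when shut, 137 mm above the desk
- bolt_left_top (a point): centre of the top face of the left hex bolt's head (18 mm across), at x = -50, y = 75 mm; 90 mm above the desk, 13 mm above the cap it stands out of through a round hole
- bolt_left (a joint): how far the left bolt has sunk, m; a sound bolt stops dead within 1 mm, the loose one sinks 6 mm under more than about 1 N and stays down; all stand at 0 at the start
- bolt_middle_top (a point): centre of the top face of the middle hex bolt's head (18 mm across), at x = -50, y = 0 mm; 90 mm above the desk, 13 mm above the cap it stands out of through a round hole
- bolt_middle (a joint): how far the middle bolt has sunk, m; a sound bolt stops dead within 1 mm, the loose one sinks 6 mm under more than about 1 N and stays down; all stand at 0 at the start
- bolt_right_top (a point): centre of the top face of the right hex bolt's head (18 mm across), at x = -50, y = -75 mm; 90 mm above the desk, 13 mm above the cap it stands out of through a round hole
- bolt_right (a joint): how far the right bolt has sunk, m; a sound bolt stops dead within 1 mm, the loose one sinks 6 mm under more than about 1 N and stays down; all stand at 0 at the start
- cap_left_grip (a point): centre of the upright black grip disc (20 mm diameter, 12 mm thick along the housing's y, flat faces to the left and right) on the front of the left bolt's hinged cap, at x = -88, y = 75 mm, 94 mm above the desk and 17 mm above the cap's top when shut
- cap_left_hinge (a point): middle of the left cap's hinge, behind its bolt at x = -22, y = 75 mm, 74.5 mm above the desk; the hinge axis lies along the housing's y; the disc's centre is 66 mm in front of it and 19.5 mm above it when shut
- cap_left (a joint): opening of the left bolt's cap (44 mm wide, 95 to 160 g), rad: 0 = shut, 1.2 = stop; the front edge swings up and back; it falls shut when let go
- cap_middle_grip (a point): centre of the upright black grip disc (20 mm diameter, 12 mm thick along the housing's y, flat faces to the left and right) on the front of the middle bolt's hinged cap, at x = -88, y = 0 mm, 94 mm above the desk and 17 mm above the cap's top when shut
- cap_middle_hinge (a point): middle of the middle cap's hinge, behind its bolt at x = -22, y = 0 mm, 74.5 mm above the desk; the hinge axis lies along the housing's y; the disc's centre is 66 mm in front of it and 19.5 mm above it when shut
- cap_middle (a joint): opening of the middle bolt's cap (44 mm wide, 95 to 160 g), rad: 0 = shut, 1.2 = stop; the front edge swings up and back; it falls shut when let go
- cap_right_grip (a point): centre of the upright black grip disc (20 mm diameter, 12 mm thick along the housing's y, flat faces to the left and right) on the front of the right bolt's hinged cap, at x = -88, y = -75 mm, 94 mm above the desk and 17 mm above the cap's top when shut
- cap_right_hinge (a point): middle of the right cap's hinge, behind its bolt at x = -22, y = -75 mm, 74.5 mm above the desk; the hinge axis lies along the housing's y; the disc's centre is 66 mm in front of it and 19.5 mm above it when shut
- cap_right (a joint): opening of the right bolt's cap (44 mm wide, 95 to 160 g), rad: 0 = shut, 1.2 = stop; the front edge swings up and back; it falls shut when let go
- paste_pot: round white pot, 68 mm diameter, 43 mm high, on the desk to the left of the housing; bystander; origin under its centre
- cup_carton: small carton, 46 x 46 x 40 mm, on the desk to the right of the housing; bystander; origin under its centre
- bur_box: small clear-lidded box, 57 x 41 x 43 mm, behind the pot; bystander; origin under its centre

How it is judged:
By the outcome, as a careful person would: the job done as asked, in the order asked, and still so for the second after the job is handed in, while the arm keeps its last pose, push and grip.
It also fails if it takes over 61 s, if anything falls off the work surface, if the arm or the gripper's body presses on something with over 40 N, if the wrist force passes 120 N, or if a joint passes its speed limit or range.

ROBOT

A 7-joint arm with a two-finger parallel gripper is mounted at the origin on a cart in front of the work surface, level with it; the furniture and walls round the work are solid. World frame = base frame: x ahead of the robot, y to its left, z up, the work surface at z = 0. Lengths are in m, angles in degrees, forces in N, time in s.
With the tool pointing down it reaches from about 0.35 to 0.9 m from the base axis. Payload 7.2 kg.
Tool frame: the origin (TCP) lies on the front face of the gripper's body, between the roots of the fingers; the fingertips stand 80 mm ahead of it and the grasp point (between the pads) lies 61 mm ahead of it; z points along the fingers, y is the line along which they close (so a half turn about z gives the same grasp; the last joint's range is limited). The gripper opens to 88 mm and grips with 3 to 60 N. Pads are 20 mm wide; open, the fingers measure 115 mm over their backs; the gripper's body (75 mm by 178 mm) begins 61 mm behind the grasp point.
Start: joints at [59.863, 23.554, -0.728, 91.456, 0.321, 64.991, -4.71], TCP at [0.276, -0.561, 0.303] pointing down, gripper open.
Joint ranges: [-169.25, 169.25], [-16.82, 113.86], [-84.01, 82.57], [7.8, 145.47], [-59.2, 239.2], [7.22, 106.19], [-163.78, 163.78]. Speed limits (degrees/s): [136.94, 136.94, 172.46, 172.46, 180, 180, 180].

INTERFACE

Orientations are given as a 3x3 rotation matrix whose columns are the frame's x, y, z axes.
In Python, from station import get_state, camera, camera_model, finish_job gives the robot as it stands.
- The arm moves only by the tool carry_out, never from a script. Its argument "motion" is text: rows parted by semicolons, each of 6 numbers parted by spaces: the shift along the world's x, y, z in m, then the turn, a rotation vector about the world's x, y, z in rad. In form: dx dy dz rx ry rz; .... A call has 1 to 5 rows; each row is the pose to reach, as a shift and turn from the pose commanded when the call began; what a row does not reach only later rows make up. A row lasts 1/8 s, in which the tool goes at most 62.5 mm and 10.7 degrees, less where a joint would pass 70% of its speed; a pose out of reach is approached as far as the arm can. A call with a gripper value outside its range is refused whole. "grip" is the closure, from 0 (fully open) to 1 (shut), set as the call begins (left out, the last holds). The fingers move at their own pace and stop on an object; the grip force is fixed at half the most. Time passes only in rows, so rows that repeat a pose let the fingers close. It gives the time, the measured TCP pose, the force, the opening and the grip force at its end, in the units of the state.
- get_state(): the state, without advancing time (a new reading comes with each control period).
- camera(name): name is "scene" or "top" or "wrist"; returns the picture (384x512x3 uint8, red, green, blue); there is no depth.
- camera_model(name): a dict with "camera_matrix" (3x3 intrinsics, pixels), "world_from_camera" (4x4, takes a point from camera to world coordinates). Camera axes: x right, y down, z forward; pixel columns grow to the right and rows downward; lengths in m; the calibration is good to about 2 mm. A picture is of the moment at which its call begins: read the wrist's pose just before it. camera_model takes no time and is no camera call; for the wrist camera it gives the pose at the moment of the call.
- finish_job(): hands the job in; it is judged then, once.
The state is a dict: "time": time; "q": joint angles; "joint_velocities": joint speeds; "joint_torque": joint torques, N m; "tcp_pos": TCP position; "ee_rot": TCP orientation; "force": force on the tool from outside, world axes, zero at the start; "ft_torque": the same for the moment, N m; "finger_gap": opening from 0.0 (shut) to 1.0 (fully open); "grasp_force": force on a finger pad.
Only numpy, scipy, OpenCV 4.12 (cv2) and the standard library are available. Lean on these libraries where they do the work, as an engineer would, in place of code of your own. Each camera call takes 0.05 s, during which the arm holds its last target. There are 200 camera calls.

## Working session

There is one attempt and no reset: what is moved stays moved. The work goes in short steps, Python scripts to look and compute and a tool call to move; the robot and the scene stay as the last step left them, time stands still between calls to the robot, and variables do not carry over. Pictures are saved under pics/ and viewed, at most 10 in all, crops included, and the job is handed in when it is done.

Besides the shell and the picture viewer there is one more tool, called after "Call:" as name(argument=value, ...) on one line, values as JSON. carry_out: Moves the arm, as the interface text tells. Its arguments: {"type":"object","properties":{"motion":{"type":"string"},"grip":{"type":"number"}},"required":["motion"]}

```bash
mkdir -p pics
python3 - <<'E'
from station import *
import cv2
s=get_state();print(s)
for n in("top","scene"):
    cv2.imwrite(f"pics/{n}0.png",camera(n)[:,:,::-1]);m=camera_model(n);print(n,m)
E
```

```text
{'time': 0.0, 'q': array([59.86259604, 23.60051661, -0.72956667, 91.50445578,  0.3203188 ,
       64.98898167, -4.71045469]), 'joint_velocities': array([ 0.04571418,  0.07975177, -0.07783956, -0.00532705, -0.04110982,
       -0.01266046, -0.08183872]), 'joint_torque': array([-3.55437605e-04, -5.87948871e+01,  6.41668607e-01, -2.91079956e+01,
       -5.38631890e-02,  1.81358767e-02,  1.31605689e-04]), 'tcp_pos': array([ 0.2760489 , -0.56031155,  0.30180051]), 'ee_rot': array([[ 8.97016262e-01,  4.41996827e-01, -7.94517556e-04],
       [ 4.41997531e-01, -8.97015184e-01,  1.39381735e-03],
       [-9.66314665e-05, -1.60145162e-03, -9.99998713e-01]]), 'force': array([-0.6792524 ,  0.65413168, -0.37442384]), 'ft_torque': array([0.01070424, 0.03079066, 0.01465103]), 'grasp_force': 0.0, 'finger_gap': 1.0059913271837166}
top {'camera_matrix': array([[387.44248919,   0.        , 257.66982788],
       [  0.        , 387.44248919, 189.34121596],
       [  0.        ,   0.        ,   1.        ]]), 'world_from_camera': array([[-0.00748785, -0.99348723,  0.1136972 ,  0.45991341],
       [-0.99993142,  0.00641517, -0.0097975 , -0.07430943],
       [ 0.0090043 , -0.11376277, -0.99346714,  1.14176801],
       [ 0.        ,  0.        ,  0.        ,  1.        ]])}
scene {'camera_matrix': array([[450.13563014,   0.        , 256.80490044],
       [  0.        , 450.13563014, 195.18554694],
       [  0.        ,   0.        ,   1.        ]]), 'world_from_camera': array([[-0.60690282, -0.39083157,  0.69204021, -0.39950103],
       [-0.79456783,  0.31829643, -0.51705835,  0.60582332],
       [-0.0181912 , -0.86367706, -0.50371719,  0.80599872],
       [ 0.        ,  0.        ,  0.        ,  1.        ]])}
```

Run:
```python
import cv2
a=cv2.imread("pics/top0.png");cv2.imwrite("pics/top0x.png",cv2.resize(a,(768,576),interpolation=cv2.INTER_CUBIC))
```

```text
(no output)
```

View pics/top0x.png

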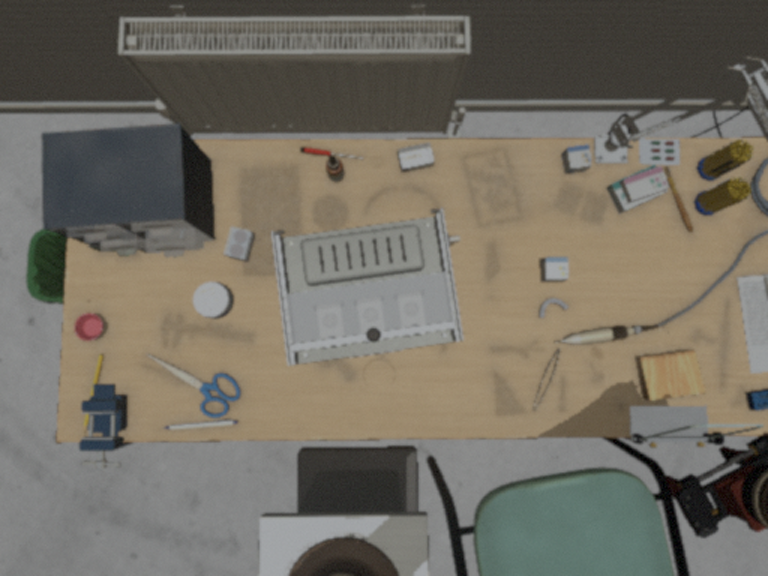

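View pics/scene0.png

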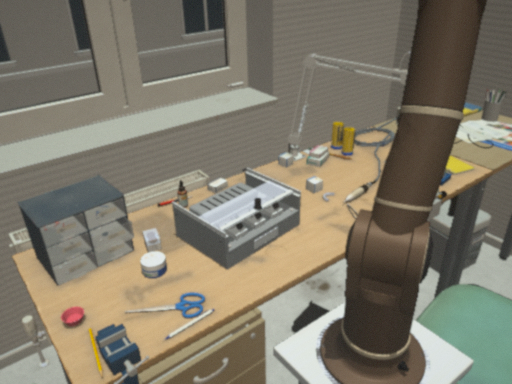

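The top view (x1.5) shows the housing track ends at about (293,361), (279,234), (460,340) and (438,212), and the knob at (373,334). The pot, box and carton are clear of the housing.

```bash
cat > h.py <<'E'
import numpy as np
from station import *
def ray(n,u,v,z,m=None):
    m=m or camera_model(n);T=m["world_from_camera"]
    d=T[:3,:3]@np.linalg.solve(m["camera_matrix"],[u,v,1.]);o=T[:3,3]
    return o+d*(z-o[2])/d[2]
def proj(m,p):
    T=m["world_from_camera"];c=T[:3,:3].T@(np.asarray(p)-T[:3,3]);q=m["camera_matrix"]@c;return q[:2]/q[2]
def fit(loc,w):
    loc=np.array(loc);w=np.array(w)[:,:2];a=loc-loc.mean(0);b=w-w.mean(0)
    yaw=np.arctan2((a[:,0]*b[:,1]-a[:,1]*b[:,0]).sum(),(a*b).sum())
    R=np.array([[np.cos(yaw),-np.sin(yaw)],[np.sin(yaw),np.cos(yaw)]])
    t=w.mean(0)-R@loc.mean(0);return yaw,t,R,np.linalg.norm(loc@R.T+t-w,axis=1)
E
python3 - <<'E'
from h import *
px=[(293,361),(279,234),(460,340),(438,212)]
w=[ray("top",u/1.5,v/1.5,.124) for u,v in px]
loc=[(-.12,.15),(.12,.15),(-.12,-.15),(.12,-.15)]
y,t,R,e=fit(loc,w);print(y,t,e,*w)
k=ray("top",373/1.5,334/1.5,.149);print("knob",k,R.T@(k[:2]-t))
print("knob world at -102",t+R@[-.102,0],"mid bolt",t+R@[-.05,0])
E
```

```text
0.12948211593857858 [ 0.57321854 -0.05113118] [0.00886845 0.00910197 0.00500574 0.00919657] [0.44307695 0.07879473 0.124     ] [0.66709034 0.10605645 0.124     ] [ 0.47719899 -0.21189997  0.124     ] [ 0.70550787 -0.17747592  0.124     ]
knob [ 0.48802803 -0.06046841  0.149     ] [-0.08568299  0.00174078]
knob world at -102 [ 0.47207239 -0.06430148] mid bolt [ 0.52363709 -0.05758721]
```

Call:
carry_out(motion="0.02 0.055 0.01 0 0 -0.04; 0.04 0.11 0.02 0 0 -0.09; 0.06 0.165 0.03 0 0 -0.13; 0.08 0.22 0.04 0 0 -0.17; 0.1 0.27 0.05 0 0 -0.2", grip=0.5)

```text
time: 0.72
tcp_pos: [0.3765, -0.2885, 0.3529]
ee_rot: [[0.967, 0.254, -0.0], [0.254, -0.967, 0.0], [-0.0, -0.0, -1.0]]
force: [1.7, -0.0, 0.5]
finger_gap: 0.508
grasp_force: 0.0
```

Call:
carry_out(motion="0.02 0.055 0 0 0 -0.04; 0.04 0.11 0 0 0 -0.08; 0.05 0.165 0 0 0 -0.12; 0.06 0.22 0 0 0 -0.13; 0.06 0.23 0 0 0 -0.13")

```text
time: 1.35
tcp_pos: [0.4364, -0.057, 0.3526]
ee_rot: [[0.991, 0.133, 0.0], [0.133, -0.991, 0.001], [0.0, -0.001, -1.0]]
force: [-0.6, -0.0, -0.6]
finger_gap: 0.502
grasp_force: 0.0
```

Call:
carry_out(motion="0 0 0 0 0 0; 0 0 0 0 0 0; 0 0 0 0 0 0")

```text
time: 1.72
tcp_pos: [0.4361, -0.0621, 0.3525]
ee_rot: [[0.992, 0.125, -0.0], [0.125, -0.992, -0.0], [-0.0, 0.0, -1.0]]
force: [-0.7, 0.4, -0.7]
finger_gap: 0.505
grasp_force: 0.0
```

Run:
```python
from h import *
import cv2
m=camera_model("wrist");s=get_state();print(s['time'],s['tcp_pos'],s['ee_rot'],s['force'],s['finger_gap'])
a=camera("wrist");np.save("m1.npy",m,allow_pickle=True);print(m)
cv2.imwrite("pics/w1.png",cv2.resize(a[:,:,::-1],(768,576),interpolation=cv2.INTER_CUBIC))
```

```text
1.725 [ 0.43606428 -0.06205791  0.35254627] [[ 9.92159007e-01  1.24981740e-01 -2.64843059e-04]
 [ 1.24981698e-01 -9.92159033e-01 -1.67575678e-04]
 [-2.83710333e-04  1.33161184e-04 -9.99999951e-01]] [-0.68532226  0.38394844 -0.70794541] 0.5054911203843062
{'camera_matrix': array([[325.13191953,   0.        , 255.69621933],
       [  0.        , 325.13191953, 190.55346681],
       [  0.        ,   0.        ,   1.        ]]), 'world_from_camera': array([[ 1.24730853e-01, -9.49964417e-01, -2.86373568e-01,
         5.15294791e-01],
       [-9.92190606e-01, -1.19385980e-01, -3.61218644e-02,
        -5.16127533e-02],
       [ 1.25496703e-04,  2.88642675e-01, -9.57436886e-01,
         4.33710998e-01],
       [ 0.00000000e+00,  0.00000000e+00,  0.00000000e+00,
         1.00000000e+00]])}
```

View pics/w1.png

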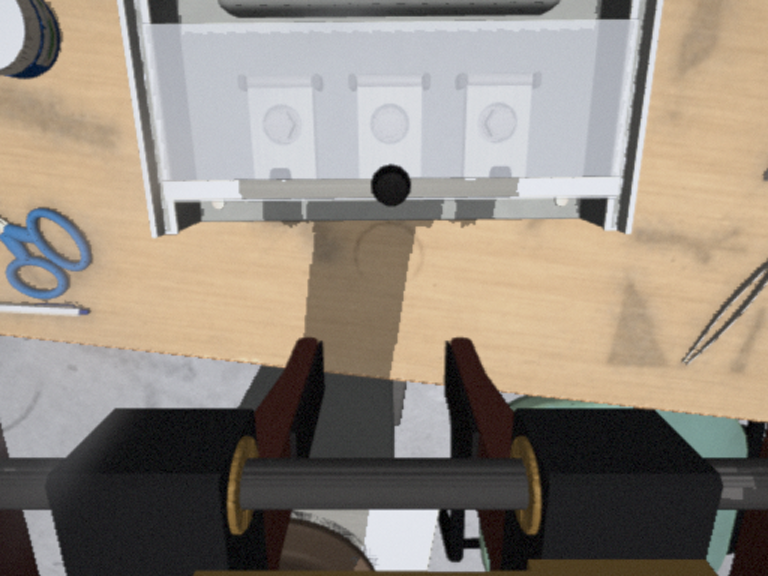

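The wrist view (x1.5) shows the bolts at (282,124), (390,124) and (498,123), and the knob at (391,185), with the guard nearly shut.

Run:
```python
from h import *
m=np.load("m1.npy",allow_pickle=True).item()
r=lambda u,v,z:ray("",u/1.5,v/1.5,z,m)
w=[r(282,124,.09),r(390,124,.09),r(498,123,.09)]
y,t,R,e=fit([(-.05,.075),(-.05,0),(-.05,-.075)],w);print(y,t,e)
k=r(391,186,.149);print("knob",k,R.T@(k[:2]-t))
for n,l in dict(bl=(-.05,.075),bm=(-.05,0),br=(-.05,-.075),gl=(-.088,.075),gm=(-.088,0),gr=(-.088,-.075)).items():print(n,t+R@l)
for l in((-.12,.15),(-.12,-.15)):print(l,proj(m,[*(t+R@l),.124])*1.5)
print(proj(m,[*(t+R@[-.025,.075]),.078])*1.5,R)
```

```text
0.12945465316724059 [ 0.57503804 -0.04826478] [0.00274806 0.00021207 0.00276018]
knob [ 0.49008383 -0.05913358  0.149     ] [-0.08564644  0.00018917]
bl [0.51577441 0.01965298]
bm [ 0.52545642 -0.05471945]
br [ 0.53513842 -0.12909188]
gl [0.47809238 0.01474743]
gm [ 0.48777438 -0.059625  ]
gr [ 0.49745639 -0.13399743]
(-0.12, 0.15) [157.82161699 237.66548667]
(-0.12, -0.15) [623.8738614  235.63211302]
[279.10866927  85.86065189] [[ 0.99163244 -0.12909338]
 [ 0.12909338  0.99163244]]
```

Call:
carry_out(motion="0.054 0.003 -0.02 0 0 0.004; 0.054 0.003 -0.07 0 0 0.004; 0.054 0.003 -0.12 0 0 0.004; 0.054 0.003 -0.147 0 0 0.004; 0.054 0.003 -0.147 0 0 0.004")

```text
time: 2.4
tcp_pos: [0.4892, -0.0582, 0.2039]
ee_rot: [[0.991, 0.131, -0.004], [0.131, -0.991, 0.001], [-0.004, -0.001, -1.0]]
force: [-0.1, 0.2, -0.1]
finger_gap: 0.499
grasp_force: 0.0
```

Call:
carry_out(motion="0 0 0 0 0 0; 0 0 0 0 0 0; 0 0 0 0 0 0; 0 0 0 0 0 0", grip=0.95)

```text
time: 2.9
tcp_pos: [0.491, -0.0592, 0.2069]
ee_rot: [[0.991, 0.13, 0.003], [0.13, -0.991, -0.002], [0.002, 0.003, -1.0]]
force: [0.9, -4.2, 2.6]
finger_gap: 0.218
grasp_force: 29.4
```

Call:
carry_out(motion="0.025 0.003 0 0 0 0; 0.05 0.0065 0 0 0 0; 0.074 0.0095 0 0 0 0; 0.094 0.012 0 0 0 0; 0.094 0.012 0 0 0 0")

```text
time: 3.52
tcp_pos: [0.5862, -0.0465, 0.2069]
ee_rot: [[0.991, 0.131, 0.004], [0.131, -0.991, -0.001], [0.004, 0.002, -1.0]]
force: [1.2, -4.1, 5.8]
finger_gap: 0.219
grasp_force: 29.6
```

Call:
carry_out(motion="0.005 0.0007 0 0 0 0; 0.01 0.0013 0 0 0 0; 0.015 0.002 0 0 0 0; 0.018 0.0023 0 0 0 0; 0.018 0.0023 0 0 0 0")

```text
time: 4.15
tcp_pos: [0.5975, -0.045, 0.2067]
ee_rot: [[0.991, 0.13, -0.01], [0.13, -0.992, -0.003], [-0.01, 0.002, -1.0]]
force: [-19.3, -4.6, 21.7]
finger_gap: 0.222
grasp_force: 30.1
```

Call:
carry_out(motion="-0.003 -0.0004 0 0 0 0; -0.003 -0.0004 0 0 0 0; -0.003 -0.0004 0 0 0 0; -0.003 -0.0004 0.02 0 0 0; -0.003 -0.0004 0.06 0 0 0", grip=0.5)

```text
time: 4.78
tcp_pos: [0.5984, -0.0435, 0.2645]
ee_rot: [[0.991, 0.132, -0.004], [0.132, -0.991, 0.001], [-0.004, -0.001, -1.0]]
force: [1.2, 0.2, 1.1]
finger_gap: 0.502
grasp_force: 0.0
```

Call:
carry_out(motion="-0.05 0.02 0.02 0 0 0; -0.1 0.025 0.04 0 0 0; -0.13 0.03 0.04 0 0 0; -0.145 0.035 0.04 0 0 0; -0.145 0.035 0.04 0 0 0", grip=1)

```text
time: 5.4
tcp_pos: [0.4542, -0.0085, 0.3058]
ee_rot: [[0.991, 0.132, 0.001], [0.132, -0.991, -0.0], [0.001, 0.0, -1.0]]
force: [0.2, 0.3, 1.0]
finger_gap: 0.006
grasp_force: 0.0
```

Call:
carry_out(motion="0 0 0 0 0 0; 0 0 0 0 0 0")

```text
time: 5.65
tcp_pos: [0.4551, -0.0088, 0.3053]
ee_rot: [[0.991, 0.131, -0.0], [0.131, -0.991, 0.001], [-0.0, -0.001, -1.0]]
force: [0.8, -0.4, 0.0]
finger_gap: 0.004
grasp_force: 0.0
```

Run:
```python
from h import *
import cv2
m=camera_model("wrist");s=get_state();print(s['time'],s['tcp_pos'],s['force'],s['finger_gap'])
a=camera("wrist");np.save("m2.npy",m,allow_pickle=True)
cv2.imwrite("pics/w2.png",cv2.resize(a[:,:,::-1],(768,576),interpolation=cv2.INTER_CUBIC))
```

```text
5.65 [ 0.45505418 -0.00884776  0.30526164] [ 0.81745171 -0.35311528  0.01675413] 0.003603399595500304
```

View pics/w2.png

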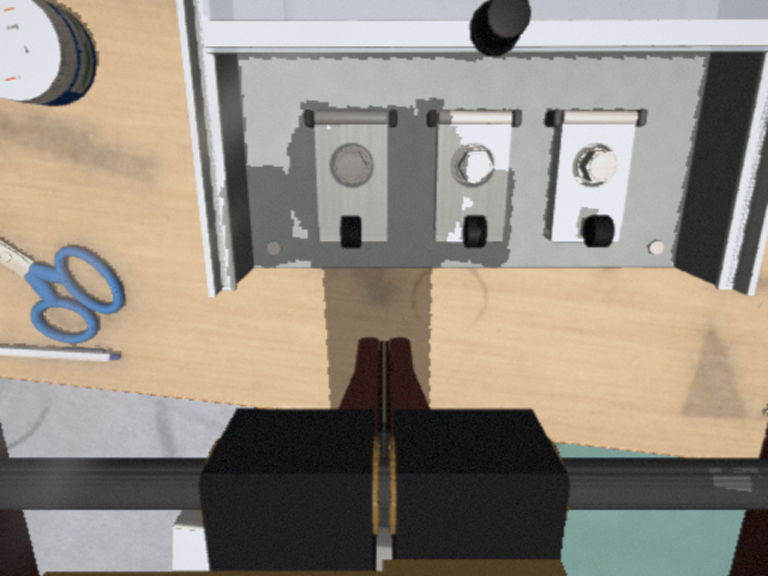

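The guard is back, all caps are shut, and the bolt heads sit near (351,163), (475,162) and (600,162). The discs are near (351,232), (475,231) and (599,230).

```bash
cat > pose.py <<'E'
from h import *
m=np.load("m2.npy",allow_pickle=True).item()
r=lambda u,v,z:ray("",u/1.5,v/1.5,z,m)
w=[r(351,163,.09),r(475,162,.09),r(600,162,.09),r(351,228,.1),r(475,227,.1),r(599,226,.1)]
L=[(-.05,.075),(-.05,0),(-.05,-.075),(-.088,.075),(-.088,0),(-.088,-.075)]
y,t,R,e=fit(L,w)
if __name__=="__main__":
    print(y,t,e)
    for l,x in zip(L,w):print(l,t+R@l,x[:2])
    p=get_state()['tcp_pos'];print([(t+R@l-p[:2]).round(4) for l in L])
    print(proj(m,[*(t+R@[-.12,.15]),.124])*1.5,proj(m,[*(t+R@[-.12,-.15]),.124])*1.5,proj(m,[*(t+R@[.018,0]),.149])*1.5)
E
python3 pose.py
```

```text
0.13682584506086873 [ 0.5782474  -0.04619567] [0.00189941 0.00046925 0.00163745 0.00158711 0.00065892 0.0019689 ]
(-0.05, 0.075) [0.51848475 0.02128341] [0.51810093 0.01942318]
(-0.05, 0) [ 0.5287147  -0.05301564] [ 0.52824562 -0.05300336]
(-0.05, -0.075) [ 0.53894465 -0.12731469] [ 0.53789571 -0.12605733]
(-0.088, 0.075) [0.4808399  0.01610023] [0.48149851 0.01465622]
(-0.088, 0) [ 0.49106985 -0.05819881] [ 0.49170888 -0.05803811]
(-0.088, -0.075) [ 0.5012998  -0.13249786] [ 0.50190401 -0.13062396]
[array([0.0636, 0.0301]), array([ 0.0738, -0.0442]), array([ 0.0841, -0.1185]), array([0.026 , 0.0249]), array([ 0.0362, -0.0494]), array([ 0.0464, -0.1237])]
[214.21047857 293.16236499] [746.26696806 290.45735888] [507.22659433   5.36160419]
```

Call:
carry_out(motion="0.04 0.02 0 0 0 0; 0.063 0.029 -0.04 0 0 0; 0.063 0.029 -0.09 0 0 0; 0.063 0.029 -0.125 0 0 0; 0.063 0.029 -0.125 0 0 0")

```text
time: 6.32
tcp_pos: [0.516, 0.0201, 0.1781]
ee_rot: [[0.991, 0.132, -0.006], [0.132, -0.991, 0.0], [-0.006, -0.001, -1.0]]
force: [-1.0, 0.2, 0.2]
finger_gap: 0.004
grasp_force: 0.0
```

Call:
carry_out(motion="0 0 -0.004 0 0 0; 0 0 -0.008 0 0 0; 0 0 -0.01 0 0 0; 0 0 -0.012 0 0 0; 0 0 -0.012 0 0 0")

```text
time: 6.95
tcp_pos: [0.5177, 0.0202, 0.1698]
ee_rot: [[0.991, 0.131, 0.002], [0.131, -0.991, -0.0], [0.001, 0.001, -1.0]]
force: [-0.9, -1.1, 8.4]
finger_gap: 0.003
grasp_force: 4.1
```

Call:
carry_out(motion="0 0 -0.002 0 0 0; 0 0 -0.003 0 0 0; 0 0 -0.003 0 0 0")

```text
time: 7.32
tcp_pos: [0.518, 0.0204, 0.1693]
ee_rot: [[0.991, 0.131, 0.003], [0.131, -0.991, -0.001], [0.003, 0.002, -1.0]]
force: [-10.6, -0.3, 34.1]
finger_gap: 0.008
grasp_force: 17.3
```

Call:
carry_out(motion="0 0 0.03 0 0 0; 0.005 -0.037 0.035 0 0 0; 0.0102 -0.0743 0.03 0 0 0; 0.0102 -0.0743 0.013 0 0 0; 0.0102 -0.0743 0.013 0 0 0")

```text
time: 7.95
tcp_pos: [0.5265, -0.0536, 0.1775]
ee_rot: [[0.991, 0.131, -0.002], [0.131, -0.991, 0.001], [-0.002, -0.001, -1.0]]
force: [0.0, 0.4, 0.1]
finger_gap: 0.005
grasp_force: 0.0
```

Call:
carry_out(motion="0 0 -0.004 0 0 0; 0 0 -0.008 0 0 0; 0 0 -0.01 0 0 0; 0 0 -0.012 0 0 0; 0 0 -0.012 0 0 0")

```text
time: 8.57
tcp_pos: [0.5279, -0.0531, 0.1694]
ee_rot: [[0.991, 0.132, 0.002], [0.132, -0.991, -0.001], [0.002, 0.001, -1.0]]
force: [-8.4, 1.9, 28.0]
finger_gap: 0.001
grasp_force: 13.6
```

Call:
carry_out(motion="0 0 0.03 0 0 0; 0.005 -0.037 0.035 0 0 0; 0.0102 -0.0743 0.03 0 0 0; 0.0102 -0.0743 0.012 0 0 0; 0.0102 -0.0743 0.012 0 0 0")

```text
time: 9.2
tcp_pos: [0.5367, -0.1274, 0.1772]
ee_rot: [[0.991, 0.132, -0.003], [0.132, -0.991, 0.001], [-0.003, -0.002, -1.0]]
force: [-0.4, -0.0, -0.6]
finger_gap: 0.007
grasp_force: 0.0
```

Call:
carry_out(motion="0 0 -0.004 0 0 0; 0 0 -0.008 0 0 0; 0 0 -0.01 0 0 0; 0 0 -0.012 0 0 0; 0 0 -0.012 0 0 0")

```text
time: 9.82
tcp_pos: [0.5376, -0.1283, 0.1666]
ee_rot: [[0.991, 0.132, -0.0], [0.132, -0.991, -0.0], [-0.0, 0.0, -1.0]]
force: [-0.4, 0.2, -0.3]
finger_gap: 0.005
grasp_force: 0.0
```

Call:
carry_out(motion="0 0 -0.001 0 0 0; 0 0 -0.002 0 0 0; 0 0 -0.003 0 0 0; 0 0 -0.004 0 0 0; 0 0 -0.004 0 0 0")

```text
time: 10.45
tcp_pos: [0.5378, -0.1284, 0.1636]
ee_rot: [[0.991, 0.131, 0.0], [0.131, -0.991, -0.001], [0.0, 0.001, -1.0]]
force: [-3.6, 1.1, 9.9]
finger_gap: 0.006
grasp_force: 5.2
```

Call:
carry_out(motion="0 0 0.03 0 0 0; -0.015 -0.002 0.05 0 0 0; -0.037 -0.0035 0.05 0 0 0; -0.037 -0.0035 0.05 0 0 0; -0.037 -0.0035 0.05 0 0 0", grip=0.5)

```text
time: 11.08
tcp_pos: [0.5012, -0.1318, 0.2127]
ee_rot: [[0.991, 0.131, 0.001], [0.131, -0.991, -0.0], [0.001, 0.0, -1.0]]
force: [0.8, -0.9, 0.1]
finger_gap: 0.497
grasp_force: 0.0
```

Call:
carry_out(motion="0 0 -0.02 0 0 0; 0 0 -0.04 0 0 0; 0 0 -0.049 0 0 0; 0 0 -0.049 0 0 0; 0 0 -0.049 0 0 0")

```text
time: 11.7
tcp_pos: [0.5012, -0.1318, 0.1642]
ee_rot: [[0.991, 0.132, 0.001], [0.132, -0.991, -0.0], [0.001, 0.0, -1.0]]
force: [0.3, -0.5, -0.3]
finger_gap: 0.498
grasp_force: 0.0
```

Call:
carry_out(motion="0 0 0 0 0 0; 0 0 0 0 0 0; 0 0 0 0 0 0; 0 0 0 0 0 0", grip=1)

```text
time: 12.2
tcp_pos: [0.5009, -0.1335, 0.1639]
ee_rot: [[0.991, 0.13, 0.001], [0.13, -0.991, -0.002], [0.001, 0.002, -1.0]]
force: [1.6, -6.5, -1.8]
finger_gap: 0.134
grasp_force: 30.0
```

Run:
```python
from h import *
import cv2
s=get_state();print(s['tcp_pos'],s['force'])
cv2.imwrite("pics/w3.png",cv2.resize(camera("wrist")[:,:,::-1],(768,576),interpolation=cv2.INTER_CUBIC))
```

```text
[ 0.50087757 -0.13351269  0.16391946] [ 1.58291755 -6.5403026  -1.75441627]
```

View pics/w3.png

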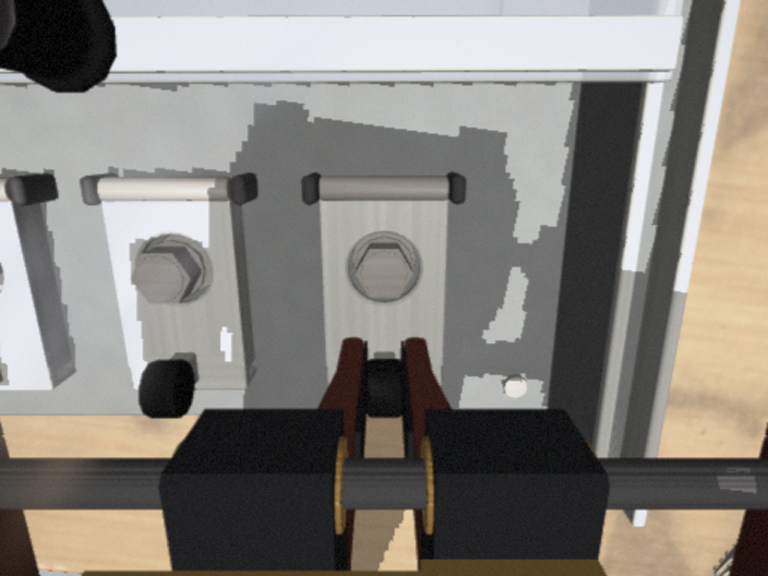

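Run:
```python
import numpy as np
a=.1345;L=np.hypot(66,19.5)/1e3;g0=np.arctan2(19.5,66)
def P(th):
    f=.4*th;dx=L*(np.cos(g0)-np.cos(g0+th))+.07*np.sin(f);dz=L*(np.sin(g0+th)-np.sin(g0))+.07*(np.cos(f)-1)
    return np.array([dx*np.cos(a),dx*np.sin(a),dz,-f*np.sin(a),f*np.cos(a),0])
T=np.arange(1,11)*.095
for i,t in enumerate(T):print((P(t)-(P(T[4]) if i>4 else 0)).round(4))
```

```text
[ 0.0048  0.0006  0.0061 -0.0051  0.0377  0.    ]
[ 0.0101  0.0014  0.0119 -0.0102  0.0753  0.    ]
[ 0.016   0.0022  0.0173 -0.0153  0.113   0.    ]
[ 0.0223  0.003   0.0223 -0.0204  0.1506  0.    ]
[ 0.0292  0.0039  0.0268 -0.0255  0.1883  0.    ]
[ 0.0073  0.001   0.004  -0.0051  0.0377  0.    ]
[ 0.0149  0.002   0.0073 -0.0102  0.0753  0.    ]
[ 0.0229  0.0031  0.0101 -0.0153  0.113   0.    ]
[ 0.0312  0.0042  0.0123 -0.0204  0.1506  0.    ]
[ 0.0396  0.0054  0.0138 -0.0255  0.1883  0.    ]
```

Call:
carry_out(motion="0.0048 0.0006 0.0061 -0.005 0.038 0; 0.0101 0.0014 0.0119 -0.01 0.075 0; 0.016 0.0022 0.0173 -0.015 0.113 0; 0.0223 0.003 0.0223 -0.02 0.151 0; 0.0292 0.0039 0.0268 -0.025 0.188 0")

```text
time: 12.88
tcp_pos: [0.5295, -0.1297, 0.1898]
ee_rot: [[0.973, 0.13, -0.189], [0.128, -0.991, -0.027], [-0.191, 0.002, -0.982]]
force: [1.8, -4.1, -6.7]
finger_gap: 0.137
grasp_force: 30.0
```

Call:
carry_out(motion="0.0073 0.001 0.004 -0.005 0.038 0; 0.0149 0.002 0.0073 -0.01 0.075 0; 0.0229 0.0031 0.0101 -0.015 0.113 0; 0.0312 0.0042 0.0123 -0.02 0.151 0; 0.0396 0.0054 0.0138 -0.025 0.188 0")

```text
time: 13.5
tcp_pos: [0.5686, -0.1245, 0.2032]
ee_rot: [[0.919, 0.13, -0.371], [0.12, -0.991, -0.051], [-0.374, 0.002, -0.927]]
force: [-2.0, -5.3, -6.8]
finger_gap: 0.134
grasp_force: 30.0
```

Call:
carry_out(motion="0 0 0 0 0 0; 0 0 0 0 0 0; 0 0 0 0 0 0; 0 0 0 0 0 0")

```text
time: 14.0
tcp_pos: [0.5687, -0.1245, 0.2032]
ee_rot: [[0.92, 0.13, -0.369], [0.12, -0.991, -0.051], [-0.372, 0.002, -0.928]]
force: [-0.4, -4.6, -5.1]
finger_gap: 0.136
grasp_force: 30.0
```

Run:
```python
from h import *
import cv2
s=get_state();print(s['tcp_pos'],s['force'],s['finger_gap'])
cv2.imwrite("pics/w4.png",cv2.resize(camera("wrist")[:,:,::-1],(768,576),interpolation=cv2.INTER_CUBIC))
cv2.imwrite("pics/s4.png",cv2.resize(camera("scene")[130:280,140:340,::-1],(800,600),interpolation=cv2.INTER_CUBIC))
```

```text
[ 0.56866739 -0.1244993   0.2032219 ] [-0.41730294 -4.60195954 -5.08303422] 0.13632797354372655
```

View pics/w4.png

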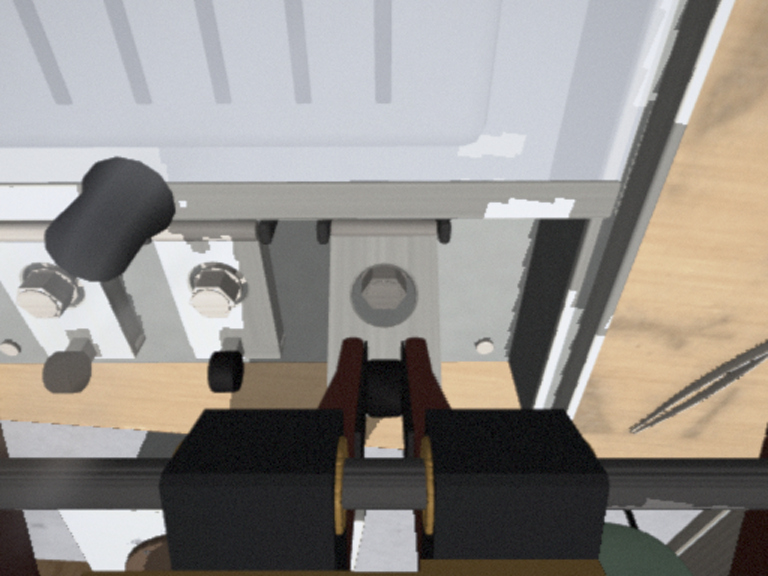

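View pics/s4.png

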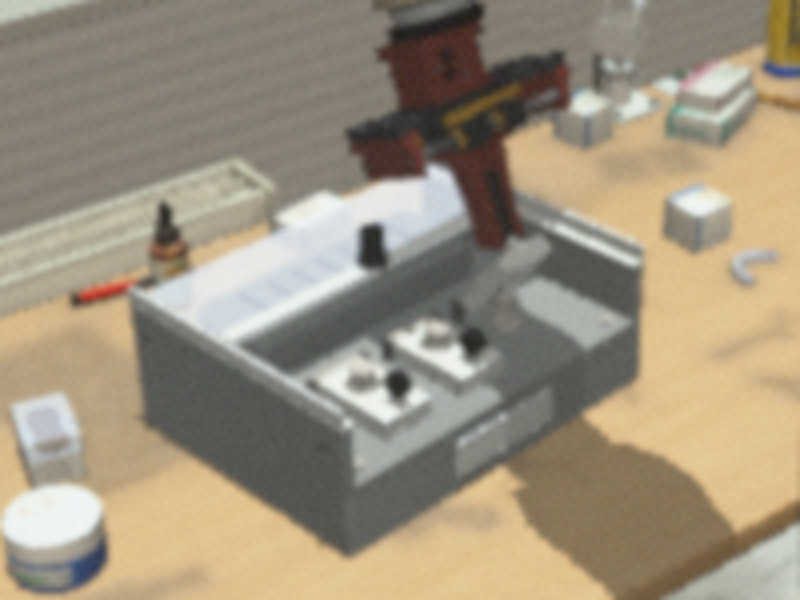

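The right cap is held well open in the fingers. The guard is fully back, the other two caps are shut, and the bystanders have not moved.

```bash
python3 -c "from station import *;print(finish_job())"
```

```text
the job is handed in; nothing more can be done
None
```

The job is handed in: the guard is fully back, all three bolts were pressed left to right, the right one sank about 6 mm, and its cap is held open at about 0.95 rad (worked out from the arm's motion), with the other two caps shut.

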